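Seat a brass blank and snap the toggle clamp shut

ROBOT

A 7-joint arm with a two-finger parallel gripper is mounted at the origin on the work surface. World frame = base frame: x ahead of the robot, y to its left, z up, the work surface at z = 0. Lengths are in m, angles in rad, forces in N, time in s.
With the tool pointing down it reaches from about 0.4 to 0.85 m from the base axis. Payload 10.4 kg.
Tool frame: the origin (TCP) lies between the finger pads; the fingertips stand tcp_to_tips ahead of it and the grasp point (between the pads) lies 8 mm behind it (tcp_to_tips is the distance from the TCP to the fingertips, in m); z points along the fingers, y is the line along which they close (so a half turn about z gives the same grasp; the last joint's range is limited). The gripper opens to 85 mm and grips with 20 to 120 N. Pads are 22 mm wide; open, the fingers measure 114 mm over their backs; the gripper's body (76 mm by 85 mm) begins 54 mm behind the grasp point. The pads swing forward as they close: fully open they stand 13 mm farther back than shut.
Start: joints at [-1.325, 0.332, -0.065, 1.46, 0.022, 1.35, -0.088], TCP at [0.166, 0.603, 0.242] pointing down, gripper open.
Joint ranges: [-2.6, 2.6], [-0.5, 2.12], [-1.47, 1.34], [0.16, 2.42], [-1.27, 4.41], [0.06, 2.06], [-2.6, 2.6]. Speed limits (rad/s): [2.22, 2.22, 2.79, 2.79, 3.14, 3.14, 3.14].

INTERFACE

Orientations are given as a unit quaternion [x, y, z, w].
In Python, from workcell import * gives the robot as it stands.
- The arm moves only by the tool apply_moves, never from a script. Its argument "rows" is a list of rows, each an object of numbers: "x", "y", "z": the shift along the tool's x, y, z in mm; "ax", "ay", "az": the turn, a rotation vector about the tool's x, y, z in degrees; "gripper": the closure, from 0 (fully open) to 1 (shut). A call has 1 to 5 rows; each row shifts and turns the commanded pose from where the row before left it, along the tool's axes as they then stand; what a row does not reach is not made up. A row lasts 1/12 s, in which the tool goes at most 41.7 mm and 7.16 degrees, less where a joint would pass 70% of its speed; a pose out of reach is approached as far as the arm can. A call with a gripper value outside its range is refused whole. The fingers move at their own pace and stop on an object; "newtons" is the grip in N (left out, the last holds). Time passes only in rows, so rows that do not move let the fingers close. It gives the time, the measured TCP pose, the force, the opening and the grip force at its end, in the units of the state.
- get_obs(): the state, without advancing time (a new reading comes with each control period).
- camera(name): name is "scene" or "top"; returns a dict with "color" (420x560x3 uint8, red, green, blue), "fov_y" (degrees; the focal length in pixels is half the picture's height over the tangent of half this angle, whatever the lens; pixels are square), "cx", "cy" (the principal point, pixels), "rvec" (rotation vector, rad) and "tvec" (3), from world to camera coordinates, as OpenCV has them. Camera axes: x right, y down, z forward; pixel columns grow to the right and rows downward; lengths in m; the calibration is good to about 2 mm. A picture is of the moment at which its call begins. There is no depth.
- hand_in(): hands the job in; it is judged then, once.
The state is a dict: "clock": time; "joint_pos": joint angles; "joint_velocities": joint speeds; "tau": joint torques, N m; "position": TCP position; "ee_rot": TCP orientation; "ft_force": force on the tool from outside, world axes, zero at the start; "torque": the same for the moment, N m; "grip_width": opening from 0.0 (shut) to 1.0 (fully open); "grasp_force": force on a finger pad.
Only numpy, scipy, OpenCV 4.12 (cv2) and the standard library are available. Lean on these libraries where they do the work, as an engineer would, in place of code of your own. Each camera call takes 0.05 s, during which the arm holds its last target. There are 200 camera calls.

TASK

With the fingertips, push the brass plate along its channel in the green fixture until it sits fully home against the end stop; then push the red handle of the toggle clamp over past its dead point so that it snaps into lock and the rubber foot holds the plate down. Pick nothing up, do not push the clamp's steel arm or its foot, and leave the other things on the bench where they stand.

Things in the scene. Friction and masses are not known exactly. Their poses are not given: they have to be found in the camera images.
- fixture: green fixture fixed to the bench, base 270 x 100 x 15 mm (x -75 to 195, y -50 to 50 mm), with a steel toggle clamp and, on its +x side, the plate's channel. Origin on the bench under the clamp arm's pivot; z up; +x runs along the channel from the clamp to the channel's open end. The clamp's cheeks reach from x = -70 to 16 mm, y within 24 mm, up to z = 65 mm
- plate: brass plate 80 x 50 x 10 mm, about 0.33 kg, lying loose and flat in the channel, its long side (x axis) along the channel; origin at the centre of its underside. It starts 25 to 50 mm short of its home, towards the channel's open end; push its outer end (40 mm from the origin, at fixture +x) towards fixture -x.
- plate_home (a point): where the plate's origin lies when home: on the channel floor (fixture x = 85, y = 0, z = 15 mm), plate touching the end stop, a dark bar 12 mm high with its face at x = 45 mm. The channel is 53 mm wide, centred on y = 0, between side rails 6 mm high and 14 mm wide (x 45 to 195 mm)
- handle_pivot (a point): hinge axis of the red handle: a line along the fixture's y axis at fixture x = -50 mm, z = 50 mm
- handle_tip (a point): outer end of the red handle, on its centre line, 125 mm from the hinge axis. The handle is a straight round bar, its red grip 20 mm in diameter from 35 to 125 mm from the axis, in the plane y = 0 of the fixture
- clamp_handle (a joint): angle of the red handle, rad. 0: stands 88 degrees above the fixture's -x direction (nearly upright, open); grows as it is pushed over to fixture -x and down; 1.40: lies 8 degrees above level, pointing to -x (locked). Starts at 0. A spring resists with 0.7 to 1.1 N m up to the dead point at 1.15, before which it springs back open; past about 1.25 it snaps to 1.40 by itself and stays
- spare_plate: spare aluminium blank, 80 x 50 x 10 mm, loose on the bench beside the fixture; origin at the centre of its underside; bystander
- bit_stand: blue block 90 x 40 x 28 mm with drill bits standing in it (50 mm tall in all), loose beside the fixture; origin at the centre of its underside; bystander
- screwdriver: screwdriver with orange handle, 170 mm long, lying loose beside the fixture; bystander
- paper_cup: white cup, 76 mm across, 90 mm tall, loose; origin at the centre of its underside; bystander
- jar: amber jar with red cap, 56 mm across, 55 mm tall, loose; origin at the centre of its underside; bystander
- spray_can: black and orange spray can, 66 mm across, 180 mm tall, loose; origin at the centre of its underside; bystander
- mouse: black computer mouse, 105 x 60 x 33 mm, loose; origin at the centre of its underside; bystander
- clamp_foot: black rubber foot, 18 mm in diameter, sprung, under the end of the hold-down arm; origin at the centre of its underside. When the clamp is locked it presses on the plate at fixture x = 85 mm with about 5 N. Do not push it.
- clamp_arm: dark steel hold-down arm, 16 mm wide, 95 mm long, carrying the foot; origin on its pivot (fixture x = 0, z = 50 mm). Linked to the handle: raised while the clamp is open (arm and foot then within fixture x -10 to 75 mm, y within 10 mm, below z = 150 mm), it comes down on the plate as the handle closes. Do not push it.
Things that resemble listed ones, but are neither listed nor needed, are in the scene too. There is more than one size of the plate; the one meant has the size given above.

How it is judged:
By the outcome, as a careful person would: the job done as asked, in the order asked, and still so for the second after the job is handed in, with the robot touching nothing.
It also fails if it takes over 54 s, if anything falls off the work surface, if the arm or the gripper's body presses on something with over 40 N, if the wrist force passes 120 N, or if a joint passes its speed limit or range.

## Working session

There is one attempt and no reset: what is moved stays moved. The work goes in short steps, Python scripts to look and compute and a tool call to move; the robot and the scene stay as the last step left them, time stands still between calls to the robot, and variables do not carry over. Pictures are saved under pics/ and viewed, at most 10 in all, crops included, and the job is handed in when it is done.

Besides the shell and the picture viewer there is one more tool, called as a command line: name --argument value ..., lists and objects as JSON in quotes. apply_moves: Moves the arm, as the interface text tells. Its arguments: {"type":"object","properties":{"rows":{"type":"array","items":{"type":"object","properties":{"x":{"type":"number"},"y":{"type":"number"},"z":{"type":"number"},"ax":{"type":"number"},"ay":{"type":"number"},"az":{"type":"number"},"gripper":{"type":"number"}}}},"newtons":{"type":"number"}},"required":["rows"]}

```bash
ls; mkdir -p pics
python3 - <<'E'
from workcell import *
import cv2
o=get_obs();print(o)
try: print('tips',tcp_to_tips)
except Exception as e: print(e)
for n in("scene","top"):
    c=camera(n);cv2.imwrite(f'pics/{n}0.png',cv2.cvtColor(c['color'],cv2.COLOR_RGB2BGR))
    print(n,{k:v for k,v in c.items() if k!='color'})
E
```

```text
pics
{'clock': 0.0, 'joint_pos': array([-1.32461066,  0.33285618, -0.06469066,  1.46095684,  0.02159751,
        1.349881  , -0.08850608]), 'joint_velocities': array([ 0.00131728,  0.00051241,  0.00094787,  0.00084399,  0.00012021,
        0.00069344, -0.00124627]), 'tau': array([-6.48541572e-04, -6.25458884e+01,  4.87060763e-02, -3.91598082e+01,
        1.61468057e-02,  9.84753133e-03, -1.44169690e-05]), 'position': array([0.16588887, 0.60220878, 0.24151828]), 'ee_rot': array([ 1.33985709e-01,  9.90983015e-01, -7.00343713e-04, -6.12980071e-05]), 'ft_force': array([ 0.33102952,  0.30823302, -0.60076892]), 'torque': array([-0.06227502, -0.0351653 ,  0.01854781]), 'grasp_force': 0.0, 'grip_width': 1.0017289923714001}
tips 0.011
scene {'fov_y': 50.38799037165803, 'cx': 288.13202520028307, 'cy': 214.13176485280624, 'rvec': array([ 1.14219662,  2.17472805, -1.13078193]), 'tvec': array([ 0.31269019, -0.16443856,  1.5013376 ])}
top {'fov_y': 44.64407332337453, 'cx': 274.1428896045923, 'cy': 210.00963847026568, 'rvec': array([ 2.19406286, -2.16991535,  0.09048313]), 'tvec': array([0.00643714, 0.56425289, 1.47859352])}
```

View pics/scene0.png

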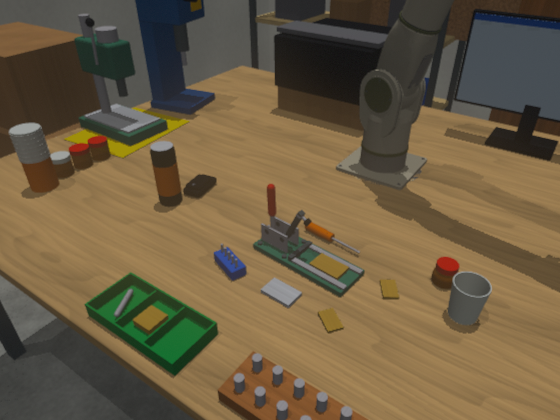

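View pics/top0.png

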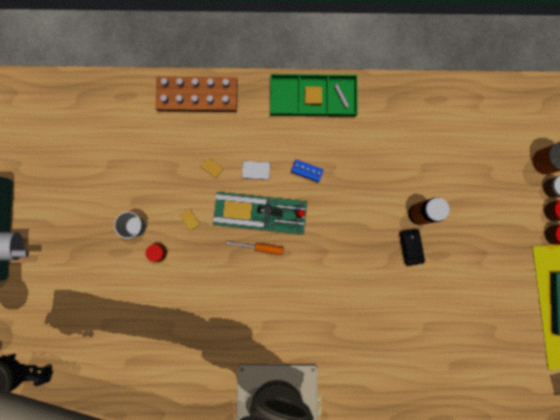

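Scene view: the fixture is at about (308,258), with the red handle upright at (271,200). Top view: the fixture is at (260,213), its clamp end on the right at (300,213) and its open end on the left at (215,212). The plate is at about (238,210).

```bash
cat > h.py <<'E'
from workcell import *
import cv2, numpy as np
def grab(n):
    c=camera(n); f=c['color'].shape[0]/2/np.tan(np.radians(c['fov_y']/2))
    c['K']=np.array([[f,0,c['cx']],[0,f,c['cy']],[0,0,1]]); return c
def proj(c,P): return cv2.projectPoints(np.asarray(P,float).reshape(-1,1,3),c['rvec'],c['tvec'],c['K'],None)[0].reshape(-1,2)
def unproj(c,uv,z):
    R=cv2.Rodrigues(c['rvec'])[0]; o=-R.T@c['tvec']
    d=(R.T@np.linalg.inv(c['K'])@np.c_[np.atleast_2d(uv),np.ones(len(np.atleast_2d(uv)))].T).T
    return o+d*((z-o[2])/d[:,2])[:,None]
def crop(c,x0,y0,w,h,s,name,pts=()):
    im=cv2.cvtColor(c['color'],cv2.COLOR_RGB2BGR)[y0:y0+h,x0:x0+w]
    im=cv2.resize(im,None,fx=s,fy=s,interpolation=cv2.INTER_CUBIC)
    for p in pts: cv2.circle(im,tuple(int(round(v)) for v in (np.array(p)+.5-[x0,y0])*s),3,(255,0,255),1)
    cv2.imwrite(name,im)
def fx2w(F,P): # F=(x,y,yaw)
    c,s=np.cos(F[2]),np.sin(F[2]); P=np.atleast_2d(P).astype(float)
    return np.c_[F[0]+c*P[:,0]-s*P[:,1],F[1]+s*P[:,0]+c*P[:,1],P[:,2]]
E
cat > fit.py <<'E'
from h import *
from scipy.optimize import minimize
t=grab('top'); s=grab('scene')
def gm(c,x0,y0,w,h):
    hsv=cv2.cvtColor(c['color'],cv2.COLOR_RGB2HSV); m=cv2.inRange(hsv,(60,70,25),(95,255,160)); k=np.zeros_like(m); k[y0:y0+h,x0:x0+w]=m[y0:y0+h,x0:x0+w]
    n,l,st,_=cv2.connectedComponentsWithStats(k)
    for i in range(1,n):
        if st[i,4]<8:k[l==i]=0
    return k
V=[(t,gm(t,200,180,120,65)),(s,gm(s,240,220,130,80))]
B=np.array([[x,y,z] for x in(-.075,.195) for y in(-.05,.05) for z in(0,.015)])
hull=[cv2.convexHull(cv2.findNonZero(m)) for c,m in V]
S=8
def fill(shape,p,off): 
    k=np.zeros((shape[0]*S,shape[1]*S),np.uint8); cv2.fillConvexPoly(k,cv2.convexHull(np.round((p-off+.5)*S).astype(np.int32)),1); return k
offs=[np.array([195,175]),np.array([235,195])]; shp=[(75,130),(110,140)]
tg=[]
for (c,m),o,q in zip(V,offs,shp):
    mm=m[o[1]:o[1]+q[0],o[0]:o[0]+q[1]]; big=cv2.resize(mm,None,fx=S,fy=S,interpolation=cv2.INTER_NEAREST)
    h=cv2.convexHull(cv2.findNonZero(big)); k=np.zeros_like(big); cv2.fillConvexPoly(k,h,1); tg.append(k)
def cost(F,idx=(0,1)):
    return sum((fill(shp[i],proj(V[i][0],fx2w(F,B)),offs[i])!=tg[i]).sum()/S**2 for i in idx)
r=unproj(t,[[260,213]],.015)[0]; F0=[r[0],r[1]-.06,np.pi/2-.05]
for idx in((0,1),(0,),(1,)):
    b=minimize(cost,F0,args=(idx,),method='Nelder-Mead',options=dict(initial_simplex=np.array([F0,*(np.array(F0)+np.diag([.01,.01,.08]))]),xatol=1e-5))
    print(idx,b.x,b.fun)
    if len(idx)==2:F=b.x
np.save('F.npy',F)
rail=[[.045,y,.021] for y in(-.0265,.0265)]+[[.195,y,.021] for y in(-.0265,.0265)]
hd=.125*np.array([-np.cos(np.radians(88)),0,np.sin(np.radians(88))])+[-.05,0,.05]
P=np.vstack([fx2w(F,B),fx2w(F,rail),fx2w(F,[hd,[-.05,0,.05]])])
crop(t,200,180,120,65,6,'pics/t1.png',proj(t,P)); crop(s,240,175,130,120,5,'pics/s1.png',proj(s,P))
E
python3 fit.py
```

```text
(0, 1) [ 0.55052456 -0.00571251  1.46788649] 1303.59375
(0,) [ 0.55206355 -0.00623725  1.47868433] 221.671875
(1,) [ 0.54846197 -0.01130281  1.52755334] 1026.515625
```

View pics/t1.png

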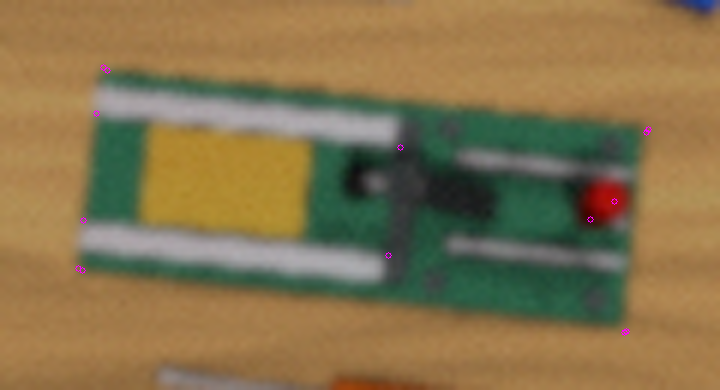

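View pics/s1.png

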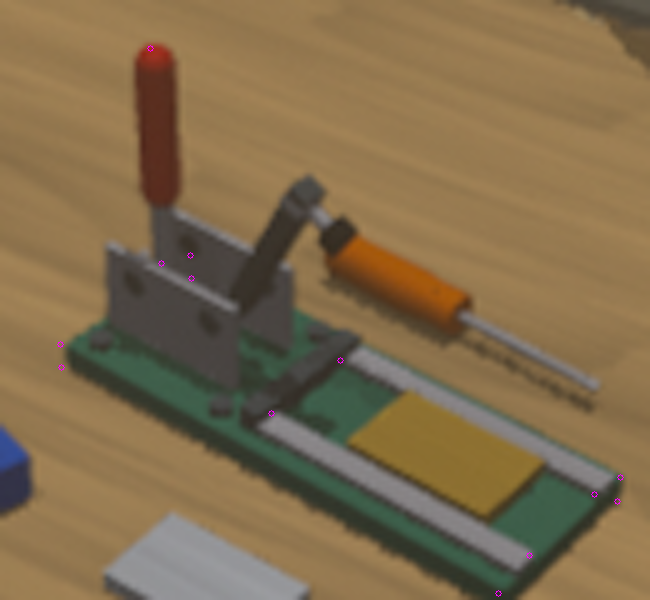

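Top crop: the base corners and rails are clear, and the plate is at crop (140–313,124–236). Scene crop: my overlay is a few pixels off because the scene green mask was poor. I'll refit on hand-picked points.

```bash
cat > fit2.py <<'E'
from h import *
from scipy.optimize import least_squares
t=grab('top'); s=grab('scene')
T=np.array([[103,74],[643,126],[625,325],[79,270]])/6-.5+[200,180]
TB=np.array([[-75+270,-50,15],[-75,-50,15],[-75,50,15],[195,50,15]])/1000
S=np.array([[69,354],[621,483],[505,580]])/5-.5+[240,175]
SB=np.array([[-75,-50,15],[195,50,15],[195,-50,15]])/1000
H=np.array([[155,45],[345,348],[535,555]])/5-.5+[240,175]
f=lambda F:np.r_[proj(t,fx2w(F,TB))-T,proj(s,fx2w(F,SB))-S]
for g in(f,lambda F:f(F)[:4],lambda F:f(F)[4:]):
    b=least_squares(lambda F:g(F).ravel(),[.552,-.006,1.478],x_scale=[.01,.01,.1]); print(b.x,np.round(g(b.x),1).tolist())
    if g is f:F=b.x
np.save('F.npy',F)
c,sn=np.cos(F[2]),np.sin(F[2])
def w2f(P): d=P[:,:2]-F[:2]; return np.c_[d@[c,sn],d@[-sn,c]]*1000
p=np.array([[148,124],[313,140],[303,236],[140,222]])/6-.5+[200,180]
q=np.array([[405,391],[545,463],[490,517],[350,440]])/5-.5+[240,175]
print('plate top\n',w2f(unproj(t,p,.025)),'\nscene\n',w2f(unproj(s,q,.025)))
print('bystanders (fixture mm)')
for n,uv,z in(('drv',[[228,243],[284,250]],.01),('stand',[[307,171]],.05),('spare',[[256,170]],.01),('jar',[[155,253]],.055),('cup',[[129,225]],.09),('can',[[436,210]],.18),('plate2',[[190,219],[212,168]],0)): print(n,w2f(unproj(t,uv,z)).round().tolist())
o=get_obs(); print(o['position'],o['clock'])
E
python3 fit2.py
```

```text
[ 0.55084    -0.00450733  1.48236454] [[-0.7, -0.4], [0.2, 0.0], [-0.0, 0.5], [-0.4, 0.6], [-1.7, -1.4], [0.6, -1.6], [-0.0, 2.4]]
[ 0.55142708 -0.00520756  1.48286925] [[-0.5, -0.5], [0.4, -0.2], [0.2, 0.3], [-0.1, 0.4]]
[ 0.54978755 -0.00391544  1.47836842] [[-1.2, -1.6], [0.9, -1.6], [0.2, 2.3]]
plate top
 [[167.04643693 -25.78265984]
 [ 85.97568128 -25.99468573]
 [ 85.99911694  21.25473949]
 [165.79110713  22.35229947]] 
scene
 [[ 86.05822102  23.57407252]
 [167.28920557  23.15265388]
 [168.2578653  -23.67667082]
 [ 87.34370068 -22.27592425]]
bystanders (fixture mm)
drv [[144.0, 98.0], [-22.0, 102.0]]
stand [[-65.0, -132.0]]
spare [[84.0, -126.0]]
jar [[344.0, 147.0]]
cup [[417.0, 76.0]]
can [[-406.0, -41.0]]
plate2 [[265.0, 38.0], [216.0, -121.0]]
[0.16593353 0.60246487 0.24204986] 0.3
```

Fixture is at about (0.551, -0.005), yaw 84.9°. The plate is at x≈126, so it is 41 mm short of home. I'll turn the tool first so that tool x is fixture +x, shut the fingers, then travel.

apply_moves --rows '[{"az": 7,"gripper": 1},{"az": 7,"gripper": 1},{"az": 7,"gripper": 1},{"az": 7,"gripper": 1},{"az": 7,"gripper": 1}]' --newtons 40

```text
invalid input at $.rows[0]: expected keys x, y, z, ax, ay, az, gripper
```

apply_moves --rows '[{"az": 7,"gripper": 1},{"az": 7,"gripper": 1},{"az": 7,"gripper": 1},{"az": 7,"gripper": 1},{"az": 7,"gripper": 1}]'

```text
invalid input at $.rows[0]: expected keys x, y, z, ax, ay, az, gripper
```

apply_moves --rows '[{"az": 5,"gripper": 1},{"az": 4.7,"gripper": 1},{"x": -12,"y": 15,"gripper": 1},{"x": -24,"y": 29,"gripper": 1},{"x": -24,"y": 29,"gripper": 1}]'

```text
invalid input at $.rows[0]: expected keys x, y, z, ax, ay, az, gripper
```

apply_moves --rows '[{"x": -24,"y": 29,"gripper": 1},{"x": -24,"y": 29,"gripper": 1},{"x": -24,"y": 29,"gripper": 1},{"x": -24,"y": 29,"gripper": 1},{"x": -24,"y": 29,"gripper": 1}]'

```text
invalid input at $.rows[0]: expected keys x, y, z, ax, ay, az, gripper
```

apply_moves --rows '[{"x": -24,"y": 29,"gripper": 1},{"x": -24,"y": 29,"gripper": 1},{"x": -24,"y": 29,"gripper": 1},{"x": -24,"y": 29,"gripper": 1},{"x": -24,"y": 29,"gripper": 1}]'

```text
invalid input at $.rows[0]: expected keys x, y, z, ax, ay, az, gripper
```

```bash
cat > st.py <<'E'
from h import *
from scipy.spatial.transform import Rotation as Ro
F=np.load('F.npy');o=get_obs();c,s=np.cos(F[2]),np.sin(F[2]);d=o['position'][:2]-F[:2]
R=Ro.from_quat(o['ee_rot']).as_matrix(); A=np.array([[c,s,0],[-s,c,0],[0,0,1]])
print('t',round(o['clock'],2),'fix mm',np.round(np.r_[d@[c,s],d@[-s,c],o['position'][2]]*1000,1),'\naxes in fixture (cols)\n',(A@R).round(3),'F fix',(A@o['ft_force']).round(1),'q',o['joint_pos'].round(2),o['grip_width'])
E
python3 st.py
```

```text
t 0.3 fix mm [570.6 437.  242. ] 
axes in fixture (cols)
 [[ 0.179  0.984 -0.   ]
 [ 0.984 -0.179  0.   ]
 [ 0.    -0.    -1.   ]] F fix [ 0.6 -0.   0.7] q [-1.32  0.33 -0.06  1.46  0.02  1.35 -0.09] 1.0011508188008367
```

All keys are required in every row, so nothing moved. I'll resend.

apply_moves --rows '[{"x": 0,"y": 0,"z": 0,"ax": 0,"ay": 0,"az": 7,"gripper": 1},{"x": 0,"y": 0,"z": 0,"ax": 0,"ay": 0,"az": 7,"gripper": 1},{"x": 0,"y": 0,"z": 0,"ax": 0,"ay": 0,"az": 7,"gripper": 1},{"x": 0,"y": 0,"z": 0,"ax": 0,"ay": 0,"az": 7,"gripper": 1},{"x": 0,"y": 0,"z": 0,"ax": 0,"ay": 0,"az": 7,"gripper": 1}]' --newtons 40

```text
clock: 0.72
position: [0.166, 0.6025, 0.2423]
ee_rot: [0.429, 0.904, -0.0, 0.0]
ft_force: [0.3, -0.4, 0.3]
grip_width: 0.297
grasp_force: 0.0
```

apply_moves --rows '[{"x": 0,"y": 0,"z": 0,"ax": 0,"ay": 0,"az": 7,"gripper": 1},{"x": 0,"y": 0,"z": 0,"ax": 0,"ay": 0,"az": 7,"gripper": 1},{"x": 0,"y": 0,"z": 0,"ax": 0,"ay": 0,"az": 7,"gripper": 1},{"x": 0,"y": 0,"z": 0,"ax": 0,"ay": 0,"az": 7,"gripper": 1},{"x": 0,"y": 0,"z": 0,"ax": 0,"ay": 0,"az": 7,"gripper": 1}]'

```text
clock: 1.13
position: [0.1659, 0.6025, 0.2422]
ee_rot: [0.68, 0.733, -0.0, 0.0]
ft_force: [-0.6, -0.1, -0.9]
grip_width: 0.002
grasp_force: 0.0
```

apply_moves --rows '[{"x": 0,"y": 0,"z": 0,"ax": 0,"ay": 0,"az": 5,"gripper": 1},{"x": 0,"y": 0,"z": 0,"ax": 0,"ay": 0,"az": 4.7,"gripper": 1},{"x": -12,"y": 15,"z": 0,"ax": 0,"ay": 0,"az": 0,"gripper": 1},{"x": -24,"y": 29,"z": 0,"ax": 0,"ay": 0,"az": 0,"gripper": 1},{"x": -24,"y": 29,"z": 0,"ax": 0,"ay": 0,"az": 0,"gripper": 1}]'

```text
clock: 1.55
position: [0.2328, 0.536, 0.2419]
ee_rot: [0.737, 0.676, -0.0, -0.0]
ft_force: [1.2, 0.1, 1.0]
grip_width: -0.001
grasp_force: 0.0
```

```bash
python3 st.py
```

```text
t 1.55 fix mm [510.4 364.5 241.9] 
axes in fixture (cols)
 [[ 1.     0.002 -0.   ]
 [ 0.002 -1.     0.   ]
 [-0.    -0.    -1.   ]] F fix [ 0.2 -1.2  1. ] q [-1.37  0.24  0.16  1.58 -0.04  1.32 -1.29] -0.0012508276406013898
```

apply_moves --rows '[{"x": -25,"y": 30,"z": 0,"ax": 0,"ay": 0,"az": 0,"gripper": 1},{"x": -25,"y": 30,"z": 0,"ax": 0,"ay": 0,"az": 0,"gripper": 1},{"x": -25,"y": 30,"z": 0,"ax": 0,"ay": 0,"az": 0,"gripper": 1},{"x": -25,"y": 30,"z": 0,"ax": 0,"ay": 0,"az": 0,"gripper": 1},{"x": -25,"y": 30,"z": 0,"ax": 0,"ay": 0,"az": 0,"gripper": 1}]'

```text
clock: 1.97
position: [0.3727, 0.3969, 0.2425]
ee_rot: [0.738, 0.675, 0.0, -0.0]
ft_force: [0.8, 0.9, 0.9]
grip_width: 0.005
grasp_force: 0.0
```

apply_moves --rows '[{"x": -25,"y": 30,"z": 0,"ax": 0,"ay": 0,"az": 0,"gripper": 1},{"x": -25,"y": 30,"z": 0,"ax": 0,"ay": 0,"az": 0,"gripper": 1},{"x": -25,"y": 30,"z": 0,"ax": 0,"ay": 0,"az": 0,"gripper": 1},{"x": -25,"y": 30,"z": 0,"ax": 0,"ay": 0,"az": 0,"gripper": 1},{"x": -25,"y": 30,"z": 0,"ax": 0,"ay": 0,"az": 0,"gripper": 1}]'

```text
clock: 2.38
position: [0.511, 0.2591, 0.2426]
ee_rot: [0.738, 0.675, 0.0, -0.0]
ft_force: [0.8, 0.7, 0.2]
grip_width: -0.003
grasp_force: 0.0
```

```bash
python3 st.py
```

```text
t 2.38 fix mm [259.1  63.  242.6] 
axes in fixture (cols)
 [[ 1.    -0.     0.001]
 [-0.    -1.    -0.   ]
 [ 0.001  0.    -1.   ]] F fix [ 0.8 -0.7  0.2] q [-0.92  0.22  0.43  1.63 -0.1   1.32 -0.56] -0.00288145278827259
```

apply_moves --rows '[{"x": -20,"y": 21,"z": 10,"ax": 0,"ay": 0,"az": 0,"gripper": 1},{"x": -20,"y": 21,"z": 20,"ax": 0,"ay": 0,"az": 0,"gripper": 1},{"x": -17,"y": 21,"z": 30,"ax": 0,"ay": 0,"az": 0,"gripper": 1},{"x": 0,"y": 0,"z": 35,"ax": 0,"ay": 0,"az": 0,"gripper": 1},{"x": 0,"y": 0,"z": 35,"ax": 0,"ay": 0,"az": 0,"gripper": 1}]'

```text
clock: 2.8
position: [0.569, 0.1962, 0.1113]
ee_rot: [0.739, 0.674, 0.001, 0.001]
ft_force: [0.7, 0.5, 1.0]
grip_width: 0.001
grasp_force: 0.0
```

apply_moves --rows '[{"x": 0,"y": 0,"z": 35,"ax": 0,"ay": 0,"az": 0,"gripper": 1},{"x": 0,"y": 0,"z": 25,"ax": 0,"ay": 0,"az": 0,"gripper": 1},{"x": 0,"y": 0,"z": 15,"ax": 0,"ay": 0,"az": 0,"gripper": 1},{"x": 0,"y": 0,"z": 5,"ax": 0,"ay": 0,"az": 0,"gripper": 1},{"x": 0,"y": 0,"z": 3,"ax": 0,"ay": 0,"az": 0,"gripper": 1}]'

```text
clock: 3.22
position: [0.5673, 0.1981, 0.0286]
ee_rot: [0.738, 0.675, -0.001, -0.0]
ft_force: [0.6, 0.6, 0.7]
grip_width: -0.001
grasp_force: 0.0
```

```bash
python3 st.py; python3 -c "
from h import *
s=grab('scene');crop(s,240,160,130,130,4.6,'pics/s2.png')"
```

```text
t 3.22 fix mm [203.3   1.5  28.6] 
axes in fixture (cols)
 [[ 1.    -0.001 -0.001]
 [-0.001 -1.     0.001]
 [-0.001 -0.001 -1.   ]] F fix [ 0.6 -0.5  0.7] q [-0.75  0.51  0.42  1.75 -0.25  0.93 -0.31] -0.0014807727520858593
```

View pics/s2.png

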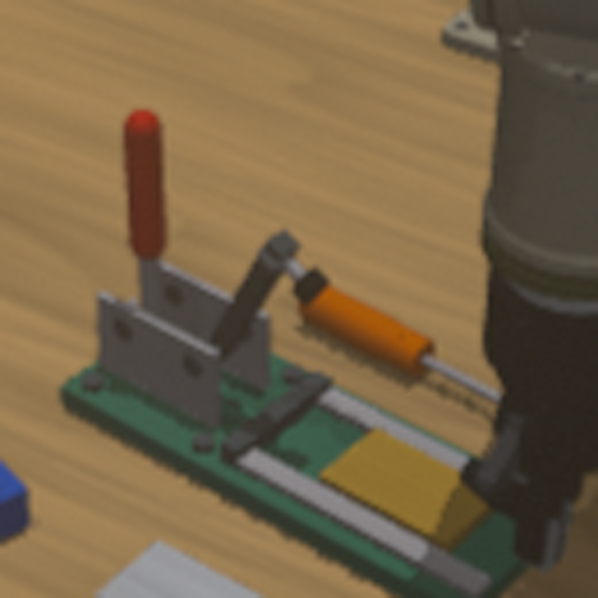

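The shut fingers (crop (530,520)) stand in the channel beyond the plate's outer end (crop (465,510)). Pushing now, in small steps.

apply_moves --rows '[{"x": -10,"y": 1,"z": 0,"ax": 0,"ay": 0,"az": 0,"gripper": 1},{"x": -8,"y": 1,"z": 0,"ax": 0,"ay": 0,"az": 0,"gripper": 1},{"x": -5,"y": 0,"z": 0,"ax": 0,"ay": 0,"az": 0,"gripper": 1},{"x": -4,"y": 0,"z": 0,"ax": 0,"ay": 0,"az": 0,"gripper": 1},{"x": -4,"y": 0,"z": 0,"ax": 0,"ay": 0,"az": 0,"gripper": 1}]'

```text
clock: 3.68
position: [0.5674, 0.1673, 0.0302]
ee_rot: [0.738, 0.675, 0.001, -0.0]
ft_force: [0.5, 3.3, 1.6]
grip_width: 0.0
grasp_force: 1.2
```

apply_moves --rows '[{"x": -4,"y": 0,"z": 0,"ax": 0,"ay": 0,"az": 0,"gripper": 1},{"x": -4,"y": 0,"z": 0,"ax": 0,"ay": 0,"az": 0,"gripper": 1},{"x": -4,"y": 0,"z": 0,"ax": 0,"ay": 0,"az": 0,"gripper": 1},{"x": -4,"y": 0,"z": 0,"ax": 0,"ay": 0,"az": 0,"gripper": 1},{"x": -4,"y": 0,"z": 0,"ax": 0,"ay": 0,"az": 0,"gripper": 1}]'

```text
clock: 4.1
position: [0.565, 0.1471, 0.0293]
ee_rot: [0.738, 0.675, 0.0, -0.0]
ft_force: [0.1, 2.4, 1.4]
grip_width: -0.001
grasp_force: 1.2
```

apply_moves --rows '[{"x": -3,"y": 0,"z": 0,"ax": 0,"ay": 0,"az": 0,"gripper": 1},{"x": -3,"y": 0,"z": 0,"ax": 0,"ay": 0,"az": 0,"gripper": 1},{"x": -3,"y": 0,"z": 0,"ax": 0,"ay": 0,"az": 0,"gripper": 1},{"x": -1,"y": 0,"z": 0,"ax": 0,"ay": 0,"az": 0,"gripper": 1},{"x": -1,"y": 0,"z": 0,"ax": 0,"ay": 0,"az": 0,"gripper": 1}]'

```text
clock: 4.52
position: [0.5641, 0.1362, 0.0293]
ee_rot: [0.738, 0.675, -0.0, -0.0]
ft_force: [-0.1, 1.8, 0.9]
grip_width: -0.002
grasp_force: 1.1
```

```bash
python3 st.py
```

```text
t 4.52 fix mm [141.3  -0.7  29.3] 
axes in fixture (cols)
 [[ 1.    -0.001  0.   ]
 [-0.001 -1.     0.   ]
 [ 0.    -0.    -1.   ]] F fix [1.8 0.2 0.9] q [-0.67  0.47  0.44  1.81 -0.25  0.91 -0.21] -0.0015772443860486791
```

apply_moves --rows '[{"x": -1,"y": 0,"z": 0,"ax": 0,"ay": 0,"az": 0,"gripper": 1},{"x": -1,"y": 0,"z": 0,"ax": 0,"ay": 0,"az": 0,"gripper": 1},{"x": -1,"y": 0,"z": 0,"ax": 0,"ay": 0,"az": 0,"gripper": 1},{"x": -1,"y": 0,"z": 0,"ax": 0,"ay": 0,"az": 0,"gripper": 1},{"x": -1,"y": 0,"z": 0,"ax": 0,"ay": 0,"az": 0,"gripper": 1}]'

```text
clock: 4.93
position: [0.5636, 0.1313, 0.0293]
ee_rot: [0.738, 0.675, 0.0, -0.0]
ft_force: [0.5, 2.0, 0.7]
grip_width: 0.0
grasp_force: 1.1
```

apply_moves --rows '[{"x": -1,"y": 0,"z": 0,"ax": 0,"ay": 0,"az": 0,"gripper": 1},{"x": -1,"y": 0,"z": 0,"ax": 0,"ay": 0,"az": 0,"gripper": 1},{"x": 0,"y": 0,"z": 0,"ax": 0,"ay": 0,"az": 0,"gripper": 1}]'

```text
clock: 5.18
position: [0.5637, 0.131, 0.0294]
ee_rot: [0.737, 0.675, 0.001, -0.0]
ft_force: [1.4, 7.5, -0.9]
grip_width: 0.0
grasp_force: 3.7
```

apply_moves --rows '[{"x": -1,"y": 0,"z": 0,"ax": 0,"ay": 0,"az": 0,"gripper": 1},{"x": -1,"y": 0,"z": 0,"ax": 0,"ay": 0,"az": 0,"gripper": 1},{"x": 0,"y": 0,"z": 0,"ax": 0,"ay": 0,"az": 0,"gripper": 1}]'

```text
clock: 5.43
position: [0.5637, 0.1309, 0.0296]
ee_rot: [0.737, 0.676, 0.002, -0.001]
ft_force: [2.1, 12.6, -2.3]
grip_width: 0.006
grasp_force: 6.3
```

```bash
python3 st.py
```

```text
t 5.43 fix mm [136.   -0.9  29.6] 
axes in fixture (cols)
 [[ 1.     0.002  0.004]
 [ 0.002 -1.    -0.001]
 [ 0.004  0.001 -1.   ]] F fix [12.7 -0.9 -2.3] q [-0.66  0.47  0.44  1.82 -0.25  0.91 -0.2 ] 0.006238825553773276
```

Plate is home: the position held at x=136 (125 + 11 half finger) while the force rose to 12.7 N. Now I'll back off, rise, and move over behind the handle.

apply_moves --rows '[{"x": 15,"y": -1,"z": 0,"ax": 0,"ay": 0,"az": 0,"gripper": 1},{"x": 20,"y": 0,"z": 0,"ax": 0,"ay": 0,"az": 0,"gripper": 1},{"x": 0,"y": 0,"z": -25,"ax": 0,"ay": 0,"az": 0,"gripper": 1},{"x": 0,"y": 0,"z": -40,"ax": 0,"ay": 0,"az": 0,"gripper": 1},{"x": 0,"y": 0,"z": -40,"ax": 0,"ay": 0,"az": 0,"gripper": 1}]'

```text
clock: 5.85
position: [0.5642, 0.1613, 0.1342]
ee_rot: [0.738, 0.675, -0.002, -0.0]
ft_force: [1.0, 0.2, -0.3]
grip_width: 0.001
grasp_force: 0.0
```

apply_moves --rows '[{"x": 0,"y": 0,"z": -40,"ax": 0,"ay": 0,"az": 0,"gripper": 1},{"x": 0,"y": 0,"z": -40,"ax": 0,"ay": 0,"az": 0,"gripper": 1},{"x": 0,"y": 0,"z": -30,"ax": 0,"ay": 0,"az": 0,"gripper": 1},{"x": 0,"y": 0,"z": 0,"ax": 0,"ay": 0,"az": 0,"gripper": 1}]'

```text
clock: 6.18
position: [0.5679, 0.162, 0.2509]
ee_rot: [0.738, 0.675, 0.004, 0.002]
ft_force: [1.0, 0.4, 0.1]
grip_width: -0.0
grasp_force: 0.0
```

```bash
python3 st.py
python3 - <<'E'
from h import *
F=np.load('F.npy'); s=grab('scene'); t=grab('top')
hd=.125*np.array([-np.cos(np.radians(88)),0,np.sin(np.radians(88))])+[-.05,0,.05]
P=fx2w(F,[hd,[-.05,0,.05],[.045,-.025,.025],[.125,-.025,.025],[.125,.025,.025]])
crop(s,240,175,130,120,5,'pics/s3.png',proj(s,P))
E
```

```text
t 6.18 fix mm [167.3  -2.3 250.9] 
axes in fixture (cols)
 [[ 1.    -0.002  0.004]
 [-0.002 -1.    -0.008]
 [ 0.004  0.008 -1.   ]] F fix [ 0.5 -1.   0.1] q [-0.77  0.26  0.5   1.58 -0.13  1.33 -0.34] -0.00039784880493821674
```

View pics/s3.png

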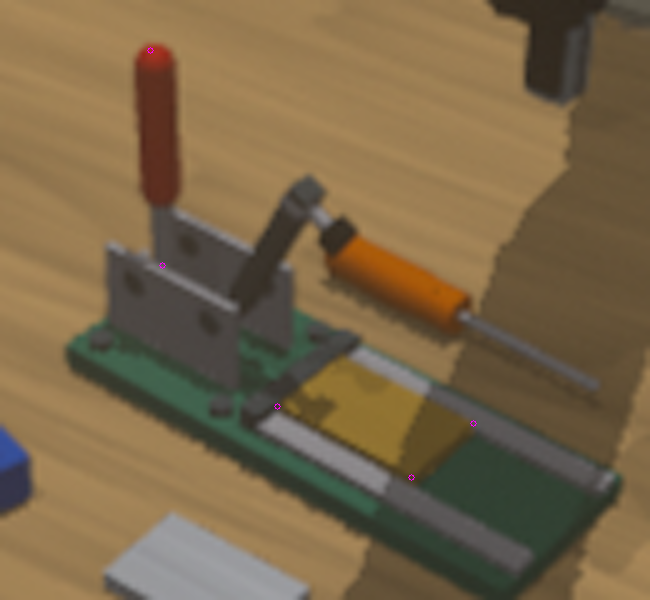

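The plate sits against the dark stop; its corners match the predicted home points (277,407), (411,477) and (473,423). Moving over to the handle's +x side.

apply_moves --rows '[{"x": -35,"y": -2,"z": 0,"ax": 0,"ay": 0,"az": 0,"gripper": 1},{"x": -40,"y": 0,"z": 0,"ax": 0,"ay": 0,"az": 0,"gripper": 1},{"x": -40,"y": 0,"z": 0,"ax": 0,"ay": 0,"az": 0,"gripper": 1},{"x": -35,"y": 0,"z": 0,"ax": 0,"ay": 0,"az": 0,"gripper": 1},{"x": -25,"y": 0,"z": 0,"ax": 0,"ay": 0,"az": 0,"gripper": 1}]'

```text
clock: 6.7
position: [0.5462, -0.0161, 0.2426]
ee_rot: [0.739, 0.674, -0.002, -0.0]
ft_force: [0.2, -0.2, -0.2]
grip_width: 0.006
grasp_force: 0.0
```

apply_moves --rows '[{"x": -7,"y": 0,"z": 0,"ax": 0,"ay": 0,"az": 0,"gripper": 1},{"x": 0,"y": 0,"z": 0,"ax": 0,"ay": 0,"az": 0,"gripper": 1},{"x": 0,"y": 0,"z": 20,"ax": 0,"ay": 0,"az": 0,"gripper": 1},{"x": 0,"y": 0,"z": 20,"ax": 0,"ay": 0,"az": 0,"gripper": 1},{"x": 0,"y": 0,"z": 5,"ax": 0,"ay": 0,"az": 0,"gripper": 1}]'

```text
clock: 7.12
position: [0.5455, -0.017, 0.1955]
ee_rot: [0.737, 0.676, -0.002, -0.002]
ft_force: [-0.4, 0.2, -0.8]
grip_width: 0.0
grasp_force: 0.0
```

```bash
python3 st.py
python3 - <<'E'
from h import *
s=grab('scene')
crop(s,220,120,140,120,5,'pics/s4.png')
E
```

```text
t 7.12 fix mm [-12.9   4.2 195.5] 
axes in fixture (cols)
 [[ 1.     0.002 -0.001]
 [ 0.002 -1.     0.005]
 [-0.001 -0.005 -1.   ]] F fix [ 0.2  0.4 -0.8] q [-0.57  0.21  0.6   1.76 -0.12  1.22 -0.03] 0.00040847364097097526
```

View pics/s4.png

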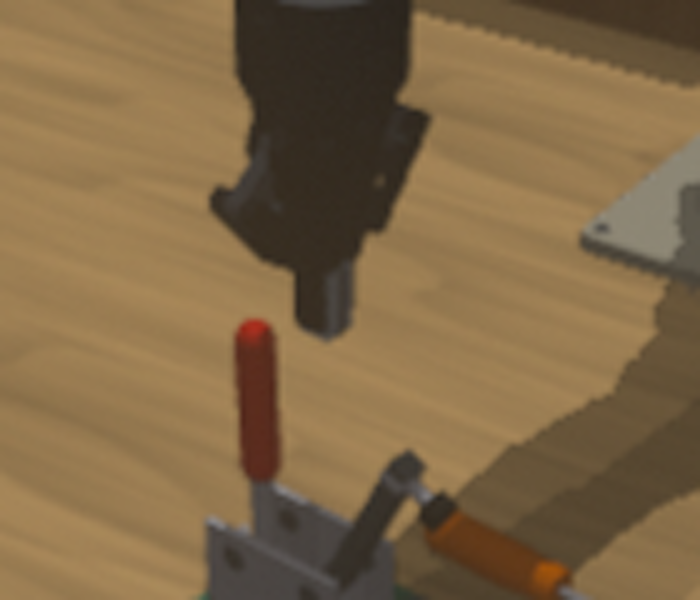

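apply_moves --rows '[{"x": 0,"y": 4,"z": 15,"ax": 0,"ay": 0,"az": 0,"gripper": 1},{"x": 0,"y": 0,"z": 15,"ax": 0,"ay": 0,"az": 0,"gripper": 1},{"x": -5,"y": 0,"z": 13,"ax": 0,"ay": 0,"az": 0,"gripper": 1},{"x": -6,"y": 0,"z": 0,"ax": 0,"ay": 0,"az": 0,"gripper": 1},{"x": 0,"y": 0,"z": 0,"ax": 0,"ay": 0,"az": 0,"gripper": 1}]'

```text
clock: 7.58
position: [0.55, -0.0309, 0.1565]
ee_rot: [0.738, 0.675, -0.001, -0.0]
ft_force: [-0.3, -1.5, 0.3]
grip_width: -0.0
grasp_force: 0.0
```

```bash
python3 st.py
```

```text
t 7.58 fix mm [-26.4  -1.5 156.5] 
axes in fixture (cols)
 [[ 1.    -0.001 -0.001]
 [-0.001 -1.     0.001]
 [-0.001 -0.001 -1.   ]] F fix [-1.5  0.2  0.3] q [-0.54  0.26  0.6   1.8  -0.16  1.14  0.02] -0.00014457556075983438
```

apply_moves --rows '[{"x": -6,"y": 0,"z": 4,"ax": 0,"ay": 0,"az": 0,"gripper": 1},{"x": -7,"y": -1,"z": 1,"ax": 0,"ay": 0,"az": 0,"gripper": 1},{"x": -7,"y": 0,"z": 0,"ax": 0,"ay": 0,"az": 0,"gripper": 1},{"x": -7,"y": 0,"z": 0,"ax": 0,"ay": 0,"az": 0,"gripper": 1},{"x": -6,"y": 0,"z": 1,"ax": 0,"ay": 0,"az": 0,"gripper": 1}]'

```text
clock: 8.0
position: [0.5476, -0.0599, 0.1514]
ee_rot: [0.737, 0.676, 0.002, -0.001]
ft_force: [2.1, 10.5, 1.3]
grip_width: -0.001
grasp_force: 5.7
```

```bash
python3 st.py
```

```text
t 8.0 fix mm [-55.5  -1.7 151.4] 
axes in fixture (cols)
 [[ 1.     0.002  0.004]
 [ 0.002 -1.    -0.002]
 [ 0.004  0.002 -1.   ]] F fix [10.7 -1.1  1.3] q [-0.5   0.26  0.61  1.8  -0.17  1.12  0.09] -0.0011568129277361929
```

apply_moves --rows '[{"x": -7,"y": -1,"z": 2,"ax": 0,"ay": 0,"az": 0,"gripper": 1},{"x": -7,"y": 0,"z": 2,"ax": 0,"ay": 0,"az": 0,"gripper": 1},{"x": -7,"y": 0,"z": 3,"ax": 0,"ay": 0,"az": 0,"gripper": 1},{"x": -7,"y": 0,"z": 4,"ax": 0,"ay": 0,"az": 0,"gripper": 1},{"x": -7,"y": 0,"z": 4,"ax": 0,"ay": 0,"az": 0,"gripper": 1}]'

```text
clock: 8.42
position: [0.5441, -0.0958, 0.1372]
ee_rot: [0.737, 0.676, 0.003, 0.0]
ft_force: [1.6, 8.6, 6.4]
grip_width: -0.002
grasp_force: 5.4
```

```bash
python3 st.py
```

```text
t 8.42 fix mm [-91.5  -1.3 137.2] 
axes in fixture (cols)
 [[ 1.     0.002  0.004]
 [ 0.002 -1.    -0.004]
 [ 0.004  0.004 -1.   ]] F fix [ 8.7 -0.8  6.4] q [-0.44  0.29  0.62  1.82 -0.19  1.09  0.17] -0.001915453629645665
```

apply_moves --rows '[{"x": -5,"y": 0,"z": 6,"ax": 0,"ay": 0,"az": 0,"gripper": 1},{"x": -5,"y": 0,"z": 6,"ax": 0,"ay": 0,"az": 0,"gripper": 1},{"x": -5,"y": 0,"z": 6,"ax": 0,"ay": 0,"az": 0,"gripper": 1},{"x": -4,"y": 0,"z": 6,"ax": 0,"ay": 0,"az": 0,"gripper": 1},{"x": -3,"y": 0,"z": 6,"ax": 0,"ay": 0,"az": 0,"gripper": 1}]'

```text
clock: 8.83
position: [0.5414, -0.1205, 0.1067]
ee_rot: [0.738, 0.675, 0.001, 0.001]
ft_force: [-0.3, -0.6, 2.7]
grip_width: 0.004
grasp_force: 1.2
```

```bash
python3 st.py
```

```text
t 8.83 fix mm [-116.3   -0.9  106.7] 
axes in fixture (cols)
 [[ 1.    -0.001  0.   ]
 [-0.001 -1.    -0.003]
 [ 0.     0.003 -1.   ]] F fix [-0.6  0.2  2.7] q [-0.39  0.33  0.62  1.84 -0.22  1.04  0.23] 0.003692149736549042
```

apply_moves --rows '[{"x": -3,"y": 0,"z": 5,"ax": 0,"ay": 0,"az": 0,"gripper": 1},{"x": -2,"y": 0,"z": 5,"ax": 0,"ay": 0,"az": 0,"gripper": 1},{"x": -2,"y": 0,"z": 4,"ax": 0,"ay": 0,"az": 0,"gripper": 1},{"x": -1,"y": 0,"z": 3,"ax": 0,"ay": 0,"az": 0,"gripper": 1},{"x": 0,"y": 0,"z": 0,"ax": 0,"ay": 0,"az": 0,"gripper": 1}]'

```text
clock: 9.25
position: [0.5391, -0.1276, 0.0876]
ee_rot: [0.738, 0.675, -0.0, -0.0]
ft_force: [-0.8, -0.0, -0.2]
grip_width: -0.004
grasp_force: 0.0
```

```bash
python3 st.py
python3 - <<'E'
from h import *
crop(grab('scene'),220,150,140,130,4.6,'pics/s5.png')
E
```

```text
t 9.25 fix mm [-123.7    0.9   87.6] 
axes in fixture (cols)
 [[ 1.    -0.001 -0.   ]
 [-0.001 -1.     0.001]
 [-0.    -0.001 -1.   ]] F fix [-0.1  0.8 -0.2] q [-0.37  0.36  0.62  1.85 -0.24  1.01  0.26] -0.004313632129145465
```

View pics/s5.png

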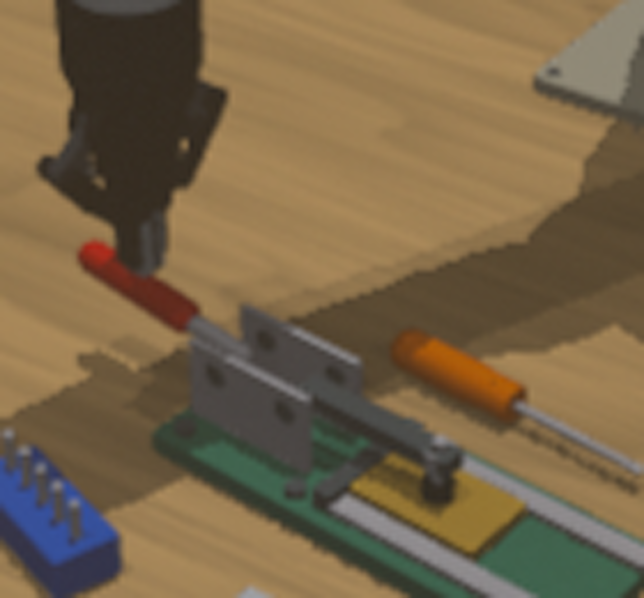

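The handle lies low at crop (135,285) with zero force on the fingers, so it has snapped over. The foot is on the plate at (437,490). Retreating upward and checking once more.

apply_moves --rows '[{"x": 0,"y": 0,"z": -15,"ax": 0,"ay": 0,"az": 0,"gripper": 1},{"x": 0,"y": 0,"z": -30,"ax": 0,"ay": 0,"az": 0,"gripper": 1},{"x": 0,"y": 0,"z": -40,"ax": 0,"ay": 0,"az": 0,"gripper": 1},{"x": 0,"y": 0,"z": -30,"ax": 0,"ay": 0,"az": 0,"gripper": 1},{"x": 0,"y": 0,"z": 0,"ax": 0,"ay": 0,"az": 0,"gripper": 1}]'

```text
clock: 9.72
position: [0.5423, -0.1283, 0.2098]
ee_rot: [0.738, 0.675, 0.003, 0.003]
ft_force: [0.6, -0.4, 0.2]
grip_width: -0.004
grasp_force: 0.0
```

apply_moves --rows '[{"x": 0,"y": 0,"z": 0,"ax": 0,"ay": 0,"az": 0,"gripper": 1},{"x": 0,"y": 0,"z": 0,"ax": 0,"ay": 0,"az": 0,"gripper": 1},{"x": 0,"y": 0,"z": 0,"ax": 0,"ay": 0,"az": 0,"gripper": 1},{"x": 0,"y": 0,"z": 0,"ax": 0,"ay": 0,"az": 0,"gripper": 1},{"x": 0,"y": 0,"z": 0,"ax": 0,"ay": 0,"az": 0,"gripper": 1}]'

```text
clock: 10.13
position: [0.5391, -0.1274, 0.2024]
ee_rot: [0.738, 0.675, -0.001, -0.001]
ft_force: [0.3, -0.5, -0.1]
grip_width: -0.002
grasp_force: 0.0
```

Run:
```python
from h import *
F=np.load('F.npy');s=grab('scene');a=np.radians(8)
P=fx2w(F,[[-.05-.125*np.cos(a),0,.05+.125*np.sin(a)],[.085,0,.025],[.045,-.025,.025],[.125,-.025,.025],[.125,.025,.025]])
crop(s,220,150,140,130,4.6,'pics/s6.png',proj(s,P))
```

```text
(no output)
```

View pics/s6.png

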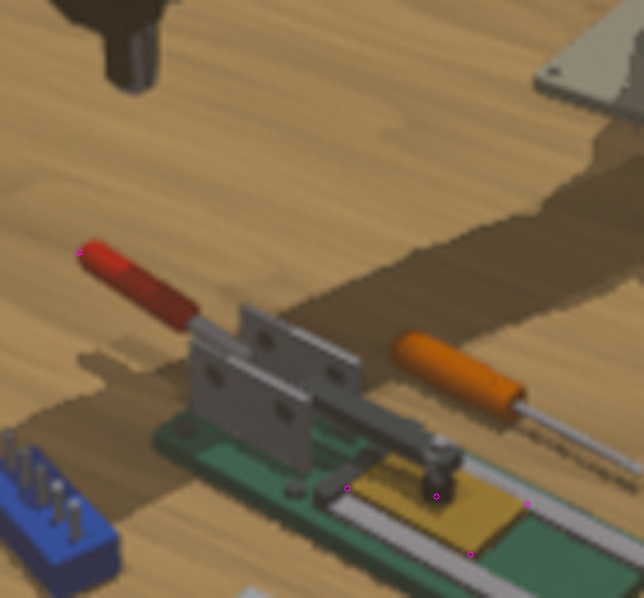

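The handle tip at (80,252) matches the locked prediction. The foot at (436,495) is on the plate, and the plate is still home. The robot is clear.

```bash
python3 -c "
from workcell import *
print(hand_in())"
```

```text
the job is handed in; nothing more can be done
None
```

The brass plate is home against the end stop, the toggle clamp is locked with its foot on the plate, and the job is handed in at about 10 s on the robot clock.

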